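# Load a battery pack into its test cradle

## Task

Load the battery pack into the test cradle without gripping or lifting it: with a fingertip behind its orange thumb step, press it firmly down on its sprung bed and, keeping it down, slide it forward under the steel bar and the leaf spring until it is fully home against the contact block; do not force it. Then push the red tab so that the slide bolt goes all the way across behind the pack and locks it in, and leave the things lying round the cradle where they are.

Things in the scene. Friction and masses are not known exactly. Their poses are not given: they have to be found in the camera images.
- cradle: Battery test cradle fixed to the desk: dark steel base 160 x 96 mm, 8 mm thick. Origin: on the desk under the bay. Its +x is the way the pack slides in (within 25 degrees of world x), +y left of that, z up. Bay between aluminium rails: inner faces y = +-26 mm, outer +-33, tops z = 21. On the right the bolt guide sticks out: x = -40 to -15 mm, y down to -85 mm, tops z = 20 (strap by the rail 25).
- bar (a point): Middle of the underside of the steel bar that bridges the bay: cradle x = 26.5 mm, z = 24.5 mm. The bar is 9 mm wide in x (22 to 31 mm) and stands on two aluminium cheeks at the rails; its highest point, a screw head, is z = 35 mm.
- stop_face (a point): Middle of the face of the black contact block with brass blades that stops the pack: cradle x = 56 mm, z = 18 mm; block top z = 28 mm. Binding posts, one red and one black, stand left and right of it, 26 mm high.
- pack: Loose grey battery pack, 76 (x) x 48 (y) x 12 mm (z), blue label on its front half, front to the cradle's +x. Origin: centre of its underside. Starts on the raised bed, top at z = 28 mm (3.5 mm too high for the bar), front 4 to 16 mm short of the bar. Home: origin at cradle x = 18 mm, a slide of 38 to 50 mm. Let go at home it springs up against the bar's underside and stays. Over 80 N on it would crack it.
- pack_step (a point): Foot of the upright rear face of the orange thumb step on the pack (pack x = -12 mm, level with the flat top, z = 12 mm above the pack's underside). The step is 36 mm wide and 5 mm high; a fingertip behind it presses on the 26 mm of flat ribbed top to the rear edge and pushes forward on this face.
- bed (a joint): Sprung white bed under the pack, always level, filling the bay: travel straight down in m, 0 raised, 0.006 fully down (pack top then at z = 22 mm). Pushes up with 8 N at 0 and 14 N at 0.006. At least 0.0035 is needed to pass under the bar; it reads about 0.0035 when the pack is home and let go.
- leaf (a joint): Leaf spring behind the bar: angle in rad, 0 free, grows as it is lifted. 24 mm wide, slopes down away from the bar to a round nose at cradle x = 48 mm, underside z = 19 mm. The pack's front edge lifts it; it then presses on the pack with 4 to 7 N and drags on it.
- bolt (a joint): Slide bolt: travel in m along the cradle's +y, 0 drawn back (starts 0 to 0.003), 0.030 fully across. Moves with about 1.5 N, stays where left. Bar 10 x 6 mm, z = 17 to 23 mm, cradle x = -32.5 to -22.5 mm. Passes behind the pack with 2.5 mm to spare when the pack is home, else meets the pack's side.
- bolt_tab (a point): Centre of the top edge of the outer (cradle -y) face of the red tab on the bolt, z = 43.5 mm; the tab is 10 mm wide (cradle x), 7 mm thick and stands 20 mm above the bolt. It starts at about cradle x = -27.5, y = -72 mm and is pushed along the cradle's +y; the desk is clear for 70 mm outside it.
- kapton: Loose amber tape roll, 49 mm across, 12 mm high; origin centre of its underside. Leave it.
- usb: Loose blue flash drive 18 x 52 x 8 mm; origin centre of its underside. Leave it.
- tin: Loose white tin with green lid, 50 mm across, 20 mm high; origin centre of its underside. Leave it.
- driver: Loose red screwdriver, 166 mm long, 21 mm thick; origin under its middle. Leave it.
Not all that is in view belongs to the job. What is shaped like the pack but pink, purple or yellow is not meant.

How it is judged:
On the way:
1. the pack is slid home: within 2.5 mm of the contact block, under the bar and the lifted leaf spring, the bolt still back (x of pack in the frame of cradle above 0.0155 m and value of joint bed above 0.002 m and value of joint leaf above 0.1 rad and value of joint bolt below 0.012 m), for 0.2 s.
At the end, for the whole second after the job is handed in: The pack is within 2.5 mm of the contact block, held under the bar (bed at least 2 mm down) and under the lifted leaf spring, at rest; the bolt is within 5 mm of fully across behind it (x of pack in the frame of cradle above 0.0155 m and value of joint bed above 0.002 m and value of joint leaf above 0.1 rad and value of joint bolt above 0.025 m and linear speed of pack below 0.02 m/s); the robot touches nothing.
It fails at once if the pack is lifted off its bed (8 mm above the raised bed) (z of pack in the frame of cradle above 0.024 m).
It fails at once if the pack is tipped up by more than 17 degrees (angle between pack's own z axis and vertical above 0.3 rad).
It fails at once if a thing lying round the cradle is moved by more than 20 mm (distance of any of kapton, usb, tin, driver from where it was at the start of the episode above 0.02 m).
It fails at once if the pack is forced: the fingers press on it with more than 80 N (contact force between the fingers and pack above 80 N).
It also fails if it takes over 48 s, if anything falls off the work surface, if the arm or the gripper's body presses on something with over 40 N, if the wrist force passes 120 N, or if a joint passes its speed limit or range.

## Robot

A 6-joint arm with a two-finger parallel gripper is mounted at the origin on a cart in front of the work surface, level with it; the furniture and walls round the work are solid. World frame = base frame: x ahead of the robot, y to its left, z up, the work surface at z = 0. Lengths are in m, angles in rad, forces in N, time in s.
With the tool pointing down it reaches from about 0.275 to 1 m from the base axis. Payload 8.4 kg.
Tool frame: the origin (TCP) lies between the finger pads; the fingertips stand 19 mm ahead of it and the grasp point (between the pads) is the TCP; z points along the fingers, y is the line along which they close (so a half turn about z gives the same grasp; the last joint's range is limited). The gripper opens to 85 mm and grips with 20 to 120 N. Pads are 22 mm wide; open, the fingers measure 114 mm over their backs; the gripper's body (76 mm by 85 mm) begins 54 mm behind the grasp point. The pads swing forward as they close: fully open they stand 13 mm farther back than shut.
Start: joints at [-0.002, 0.353, 1.633, -0, 1.155, -0.002], TCP at [0.625, -0, 0.25] pointing down, gripper open.
Joint ranges: [-2.63, 2.63], [-0.92, 2.1], [0.06, 2.66], [-1.3, 4.44], [0, 2.69], [-3.02, 3.02]. Speed limits (rad/s): [2.22, 2.22, 2.79, 3.14, 3.14, 3.14].

## Interface

Orientations are given as a 3x3 rotation matrix whose columns are the frame's x, y, z axes.
In Python, from workcell import r gives the robot as it stands. Calls block until the motion is done:
- r.goto(position, orientation): joint-space move of the TCP to a pose.
- r.move_l(position, rate=0.15, attitude=None): straight line of the TCP; attitude=None keeps the orientation; rate is the mean speed in m/s.
- r.move_joints(angles): joint-space move.
- r.move_gripper(opening, effort=None): opening from 0.0 (shut) to 1.0 (fully open); effort is the grip in N (None keeps the last); returns when the fingers have stopped.
- r.pause(seconds).
- r.solve_ik(position, orientation): joint angles nearest the present ones, or None.
- r.capture(name): name is "scene" or "side" or "wrist"; returns (picture, depth): 420x560x3 uint8, blue, green, red; 420x560 float32, m along the optical axis (not along the pixel's ray), 0 where there is no reading.
- r.camera_model(name): a dict with "fov_y" (degrees; the focal length in pixels is half the picture's height over the tangent of half this angle, whatever the lens; pixels are square), "cx", "cy" (the principal point, pixels), "k1" (the pictures are not rectified: a ray, as slopes to the right and down, at radius r is drawn at 1 + k1 r^2 times it, then the intrinsics apply), "T" (4x4, takes a point from camera to world coordinates); the wrist camera has in their place "hand_eye" (4x4, takes a point from camera to tool coordinates, whose origin is the TCP and whose axes are the flange's). Camera axes: x right, y down, z forward; pixel columns grow to the right and rows downward; lengths in m; the calibration is good to about 2 mm. A picture is of the moment at which its call begins: read the wrist's pose just before it. camera_model takes no time and is no camera call.
A pose or a line that the arm cannot do raises r.Unreachable and nothing moves.
- r.finish_job(): hands the job in, once; it reports no verdict.
Trained networks look in the newest picture that a camera, given by its name, has taken for a name from the list of things; names that differ only in an ending like _2 or _b are one class to them, and where a whole thing is asked for, a point or a joint stands for the part that bears it (a point fixed in the world has none). Each returns a list of dicts, best first, with "conf" (0 to 1); they miss things now and then, are a little off and sometimes report something else, mostly with a low value. They report only what shows in the picture. A call takes as long as a camera call. They do not tell look-alikes from the thing itself.
- r.spot_in(camera, target): "point" ([x, y, z] in m, in world coordinates, good to about 4 mm: the middle of the surface that is visible of it).
- r.tip_of(camera, target): "point" ([x, y, z] in m, in world coordinates, good to about 4 mm: a listed point, or the origin of a listed thing).
Readings, each from a call of its own:
- r.read_clock(): time.
- r.read_joint_pos(): joint angles.
- r.read_qvel(): joint speeds.
- r.read_joint_torque(): joint torques, N m.
- r.read_tcp_pos(): TCP position.
- r.read_ee_rot(): TCP orientation.
- r.read_force(): force on the tool from outside, world axes, zero at the start.
- r.read_wrist_torque(): the same for the moment, N m.
- r.read_grip_width(): opening from 0.0 (shut) to 1.0 (fully open).
Only numpy, scipy, OpenCV 4.12 (cv2) and the standard library are available. Lean on these libraries where they do the work, as an engineer would, in place of code of your own. Each camera call takes 0.05 s, during which the arm holds its last target. There are 200 camera calls.

## Working session

There is one attempt and no reset: what is moved stays moved. The work goes in short steps, each a Python script; the robot and the scene stay as the last script left them, time stands still between calls to the robot, and variables do not carry over. Pictures are saved under pics/ and viewed, on a budget of 10 in all, crops included, one or two more only if the job needs it, and the job is handed in when it is done.

```bash
mkdir -p pics; ls
python3 - <<'E'
from workcell import r
import cv2
print(r.read_clock())
for c in ("scene","side"):
    im,d=r.capture(c); cv2.imwrite(f"pics/{c}0.png",im)
    for t in ("cradle","bar","stop_face","pack","pack_step","bolt_tab"):
        print(c,t,[(round(x["conf"],2),[round(v,4) for v in x["point"]]) for x in r.tip_of(c,t)][:3])
print(r.read_clock())
E
```

```text
pics
0.0
scene cradle [(0.93, [0.5412, -0.1351, 0.0005])]
scene bar [(0.6, [0.5671, -0.1306, 0.0228])]
scene stop_face [(0.66, [0.5937, -0.1177, 0.0204])]
scene pack [(0.97, [0.4409, -0.2972, -0.0045]), (0.93, [0.506, 0.0668, 0.0014]), (0.91, [0.3621, -0.138, 0.0026])]
scene pack_step [(0.92, [0.455, -0.2973, 0.0095]), (0.85, [0.5006, -0.1419, 0.0309]), (0.82, [0.3588, 0.0214, 0.0109])]
scene bolt_tab [(0.44, [0.5254, -0.2148, 0.0469])]
side cradle [(0.95, [0.5385, -0.1369, -0.0001])]
side bar [(0.73, [0.5636, -0.1327, 0.0203])]
side stop_face [(0.9, [0.5916, -0.1254, 0.0174])]
side pack [(0.94, [0.444, -0.2961, 0.0013]), (0.82, [0.3613, -0.1376, 0.0011]), (0.67, [0.5133, -0.1436, 0.0179])]
side pack_step [(0.83, [0.377, -0.1375, 0.0094]), (0.71, [0.4552, -0.2963, 0.0102]), (0.64, [0.4948, 0.0575, 0.0122])]
side bolt_tab [(0.75, [0.5266, -0.2079, 0.0451])]
0.7
```

View pics/scene0.png

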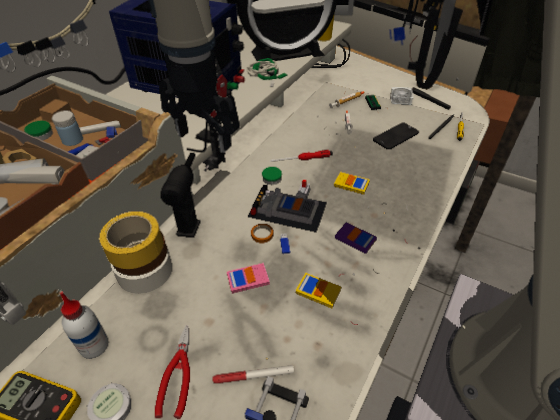

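View pics/side0.png

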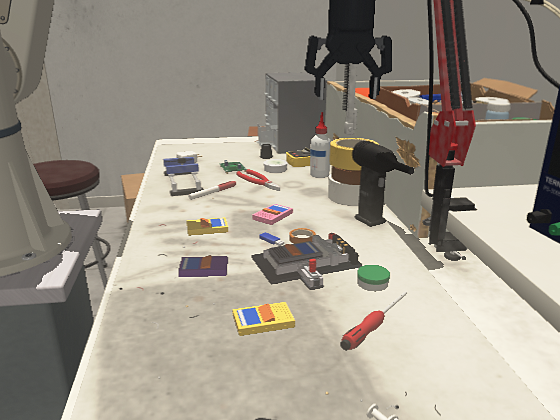

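```bash
cat > h.py <<'E'
from workcell import r
import numpy as np, cv2
from scipy.spatial.transform import Rotation as R
def down(yaw): # tool z down, tool x along yaw
    c,s=np.cos(yaw),np.sin(yaw); return np.array([[c,s,0],[s,-c,0],[0,0,-1.]])
def wmodel(p,Rt):
    m=r.camera_model("wrist"); T=np.eye(4); T[:3,:3]=Rt; T[:3,3]=p
    return m, T@np.array(m["hand_eye"])
def f_of(m): return 210/np.tan(np.radians(m["fov_y"]/2))
def to_world(m,T,uv,z=None,depth=None):
    f=f_of(m); K=np.array([[f,0,m["cx"]],[0,f,m["cy"]],[0,0,1]])
    q=cv2.undistortPoints(np.array(uv,float).reshape(-1,1,2),K,np.array([m["k1"],0,0,0.])).reshape(-1,2)
    ray=np.c_[q,np.ones(len(q))]; d=ray@T[:3,:3].T
    s=(np.asarray(z)-T[2,3])/d[:,2] if depth is None else np.asarray(depth)
    return T[:3,3]+d*s[:,None]
def proj(m,T,P):
    f=f_of(m); K=np.array([[f,0,m["cx"]],[0,f,m["cy"]],[0,0,1]]); Ti=np.linalg.inv(T)
    return cv2.projectPoints(np.array(P,float),cv2.Rodrigues(Ti[:3,:3])[0],Ti[:3,3],K,np.array([m["k1"],0,0,0.]))[0].reshape(-1,2)
E
python3 - <<'E'
from h import *
m=r.camera_model("wrist"); print({k:np.round(v,3) for k,v in m.items()})
print(np.round(r.read_ee_rot(),2))
yaw=np.radians(11)
r.goto([0.50,-0.15,0.24],down(yaw)) ; r.move_gripper(0.0)
p,Rt=r.read_tcp_pos(),r.read_ee_rot(); im,d=r.capture("wrist")
cv2.imwrite("pics/w0.png",im); np.savez("w0.npz",p=p,R=Rt,d=d,im=im)
for t in ("cradle","bar","stop_face","pack","pack_step","bolt_tab"):
    print(t,[(round(x["conf"],2),[round(v,4) for v in x["point"]]) for x in r.tip_of("wrist",t)][:3])
print(r.read_clock(),p,r.read_force())
E
```

```text
{'fov_y': np.float64(68.49), 'cx': np.float64(285.917), 'cy': np.float64(208.956), 'k1': np.float64(-0.071), 'hand_eye': array([[ 0.   , -0.963, -0.27 ,  0.067],
       [ 1.   ,  0.   ,  0.   , -0.001],
       [-0.   , -0.27 ,  0.963, -0.123],
       [ 0.   ,  0.   ,  0.   ,  1.   ]])}
[[ 0.  1.  0.]
 [ 1. -0. -0.]
 [-0.  0. -1.]]
cradle [(0.63, [0.5405, -0.1405, -0.0017]), (0.2, [0.5623, -0.1297, 0.0229])]
bar [(0.84, [0.5656, -0.1304, 0.0222])]
stop_face [(0.9, [0.5906, -0.1239, 0.0225]), (0.18, [0.503, -0.1453, 0.0272])]
pack [(0.96, [0.5138, -0.1414, 0.0158]), (0.84, [0.4432, -0.295, 0.0009]), (0.75, [0.3746, 0.022, 0.0003])]
pack_step [(0.95, [0.3575, 0.0202, 0.0131]), (0.93, [0.3745, -0.1364, 0.0107]), (0.82, [0.4529, -0.2939, 0.012])]
bolt_tab [(0.67, [0.5288, -0.2111, 0.0435])]
2.8333 [ 0.50001962 -0.15001405  0.24002691] [-0.24568437 -0.15914837 -0.72147461]
```

View pics/w0.png

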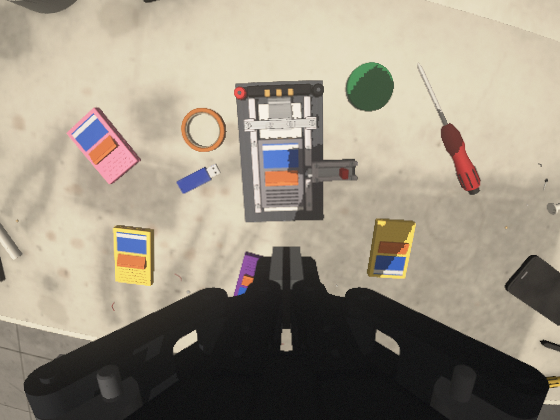

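Run:
```python
import cv2
im=cv2.imread("pics/w0.png")[70:230,225:375]
cv2.imwrite("pics/w0c.png",cv2.resize(im,None,fx=3.75,fy=3.75,interpolation=cv2.INTER_CUBIC))
```

```text
(no output)
```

View pics/w0c.png

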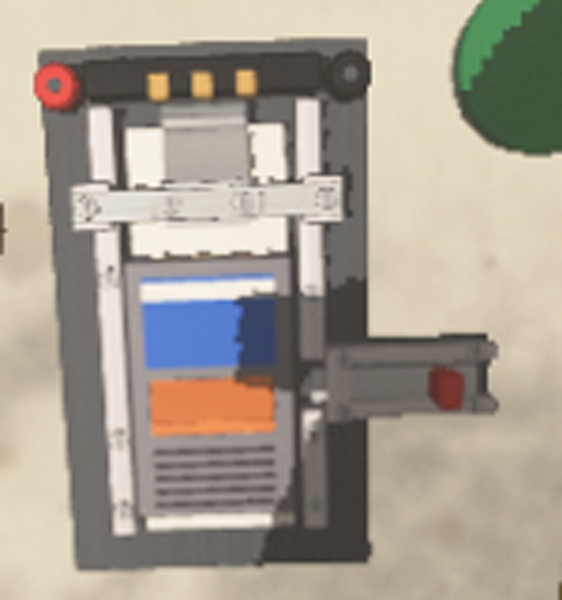

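```bash
cat > meas.py <<'E'
from h import *
from scipy.optimize import least_squares
w=np.load("w0.npz"); m,T=wmodel(w["p"],w["R"])
def W(c,z): c=np.array(c,float)/3.75+[225,70]-0.5+0.5/3.75; return to_world(m,T,c,z=np.full(len(c),z))
# (crop px, z, axis, value)
obs=[([(90,106),(114,532)],.021,1,.033),([(111,106),(133,530)],.021,1,.026),([(319,100),(326,525)],.021,1,-.033),([(298,100),(303,525)],.021,1,-.026),
 ([(38,52),(78,569)],.008,1,.048),([(367,40),(370,562)],.008,1,-.048),
 ([(205,203)],.030,0,.0265),([(400,340)],.020,0,-.015),([(400,417)],.020,0,-.040),([(200,98)],.028,0,.056)]
def loc(q,P): c,s=np.cos(q[2]),np.sin(q[2]); d=P[:,:2]-q[:2]; return np.c_[c*d[:,0]+s*d[:,1],-s*d[:,0]+c*d[:,1]]
def res(q): return np.concatenate([loc(q,W(c,z))[:,a]-v for c,z,a,v in obs])
s=least_squares(res,[.54,-.137,.2],loss="soft_l1",f_scale=.002); q=s.x
print("cradle",q[:2],np.degrees(q[2])); print(np.round(res(q)*1e3,1))
print("step rear foot",loc(q,W([(153,437),(272,432)],.028))); print("pack front",loc(q,W([(128,265),(290,258)],.028)),"rear",loc(q,W([(140,515),(280,512)],.028)))
print("pack sides", loc(q,W([(128,265),(293,300),(140,515)],.028)))
print("tab top outer",loc(q,W([(464,387)],.0435)))
np.save("q.npy",q)
E
python3 meas.py
```

```text
cradle [ 0.53823859 -0.13755011] 13.048710735697812
[-1.  -0.3  0.1  0.8  0.5  0.4 -0.5  0.5 -0.3 -1.4  0.4  0.4 -0.2  0.
  1.9 -1.5]
step rear foot [[-0.04005825  0.01861881]
 [-0.03980224 -0.01649639]]
pack front [[ 0.00996923  0.02314803]
 [ 0.01027425 -0.02292254]] rear [[-0.0637387   0.02378357]
 [-0.06428894 -0.01826976]]
pack sides [[ 0.00996923  0.02314803]
 [-0.00156621 -0.0235115 ]
 [-0.0637387   0.02378357]]
tab top outer [[-0.02578188 -0.06991286]]
```

```bash
cat >> h.py <<'E'
try:
    q=np.load("q.npy"); C=down(q[2]); cy,sy=np.cos(q[2]),np.sin(q[2])
except Exception: pass
def cw(x,y,z): return np.array([q[0]+cy*x-sy*y,q[1]+sy*x+cy*y,z])   # cradle -> world
def cl(p): d=np.array(p)[:2]-q[:2]; return np.array([cy*d[0]+sy*d[1],-sy*d[0]+cy*d[1],p[2]])
def fc(f0=0): f=np.array(r.read_force())-f0; return np.array([cy*f[0]+sy*f[1],-sy*f[0]+cy*f[1],f[2]])
E
python3 - <<'E'
from h import *
r.goto(cw(-.053,0,.075),C); r.move_l(cw(-.053,0,.052),.08)
r.pause(.2); f0=np.array(r.read_force()); np.save("f0.npy",f0); print(r.read_clock(),f0,cl(r.read_tcp_pos()))
z=.052
while z>.036:
    z-=.001; r.move_l(cw(-.053,0,z),.02); f=fc(f0); print(round(z,4),np.round(cl(r.read_tcp_pos())*1e3,2),np.round(f,1))
    if f[2]>4: break
print(r.read_clock())
im,d=r.capture("wrist"); cv2.imwrite("pics/w1.png",im)
E
```

```text
4.1667 [-0.23403256  0.64733012  1.09737354] [-0.05265765 -0.00019976  0.05249694]
0.051 [-5.296e+01 -1.000e-02  5.108e+01] [-0.5 -0.  -1. ]
0.05 [-5.307e+01  3.000e-02  4.992e+01] [ 0.2 -0.3 -1.1]
0.049 [-5.305e+01  5.000e-02  4.893e+01] [ 1.  -1.2 -0.3]
0.048 [-5.305e+01  4.000e-02  4.793e+01] [ 0.2 -1.2 -1.5]
0.047 [-52.91  -0.06  47.06] [-0.2  0.1 -0.4]
0.046 [-52.94  -0.08  46.31] [-1.8  0.3  6.3]
5.6667
```

View pics/w1.png

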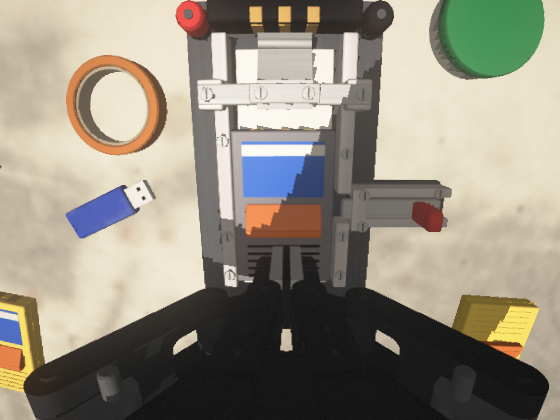

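Run:
```python
from h import *
f0=np.load("f0.npy"); z=.046; x=-.053
def rep(): print(round(x*1e3,1),round(z*1e3,1),np.round(cl(r.read_tcp_pos())*1e3,2),np.round(fc(f0),1),round(r.read_clock(),2))
while z>.0395:
    z-=.001; r.move_l(cw(x,0,z),.02); f=fc(f0); a=cl(r.read_tcp_pos())
    if a[2]<.0415 or f[2]>22: break
rep()
while x<-.030:
    x+=.002; r.move_l(cw(x,0,z),.03); rep(); f=fc(f0); a=cl(r.read_tcp_pos())
    if abs(f[0])>20 or f[2]>30: print("stop");break
im,d=r.capture("wrist"); cv2.imwrite("pics/w2.png",im)
```

```text
-53.0 40.0 [-52.95  -0.12  40.79] [-3.7  0.2 13.6] 7.22
-51.0 40.0 [-51.03  -0.15  40.79] [-3.6 -0.  12.2] 7.47
-49.0 40.0 [-48.99  -0.18  40.84] [-3.3  0.1 13.8] 7.72
-47.0 40.0 [-47.    -0.19  40.84] [-4.3  0.1 14.6] 7.97
-45.0 40.0 [-44.99  -0.19  40.84] [-3.2 -0.5 13.9] 8.22
-43.0 40.0 [-42.96  -0.23  40.85] [-3.7 -0.6 14.1] 8.47
-41.0 40.0 [-40.97  -0.21  40.86] [-4.7  0.5 12.7] 8.72
-39.0 40.0 [-38.96  -0.23  40.91] [-3.6 -0.1 14.4] 8.97
-37.0 40.0 [-36.96  -0.22  40.88] [-3.8  0.1 14.2] 9.22
-35.0 40.0 [-34.95  -0.22  40.9 ] [-3.9 -1.  14.3] 9.47
-33.0 40.0 [-32.97  -0.23  40.92] [-4.5 -0.1 13.7] 9.72
-31.0 40.0 [-30.93  -0.26  40.95] [-3.3 -1.3 14.5] 9.97
-29.0 40.0 [-28.92  -0.23  40.95] [-4.8  0.  14.1] 10.22
```

View pics/w2.png

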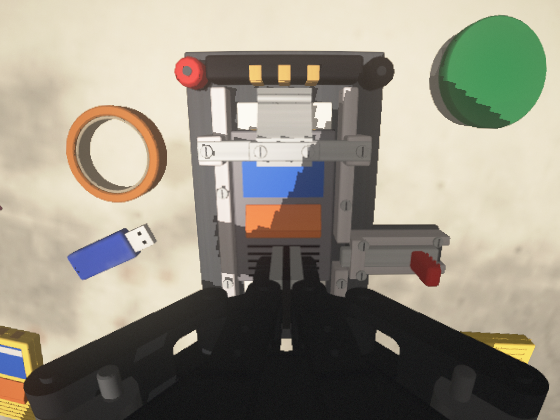

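Run:
```python
from h import *
f0=np.load("f0.npy"); z=.040; x=-.029
def rep(): print(round(x*1e3,1),np.round(cl(r.read_tcp_pos())*1e3,2),np.round(fc(f0),1),round(r.read_clock(),2))
while x<.002:
    x+=.002 if x<-.0125 else .001
    r.move_l(cw(x,0,z),.03); rep(); f=fc(f0)
    if f[0]<-20 or f[2]>35 or f[2]<5: print("stop");break
im,d=r.capture("wrist"); cv2.imwrite("pics/w3.png",im)
```

```text
-27.0 [-26.93  -0.26  40.94] [-4.   0.5 15.5] 10.52
-25.0 [-24.94  -0.26  40.94] [-4.  -0.1 14.1] 10.77
-23.0 [-22.9   -0.28  40.97] [-3.1  0.5 13.6] 11.02
-21.0 [-21.13  -0.22  40.98] [-5.4  0.  15.4] 11.27
-19.0 [-19.63  -0.09  40.97] [-7.6 -0.8 17. ] 11.52
-17.0 [-1.795e+01 -1.000e-02  4.098e+01] [-8.2 -0.3 18.3] 11.77
-15.0 [-1.611e+01  4.000e-02  4.096e+01] [-9.4 -0.1 19.1] 12.02
-13.0 [-14.23   0.07  40.96] [-9.3 -0.6 19.5] 12.27
-11.0 [-11.91   0.    41.  ] [-8.9 -0.1 18.4] 12.52
-10.0 [-11.04   0.    40.98] [-7.7  0.5 18.3] 12.77
-9.0 [-1.005e+01  1.000e-02  4.097e+01] [-8.  -0.5 18.6] 13.02
-8.0 [-9.010e+00  1.000e-02  4.098e+01] [-7.9 -0.2 18.4] 13.27
-7.0 [-8.02 -0.   40.99] [-8.9 -0.7 18.9] 13.52
-6.0 [-7.030e+00  1.000e-02  4.099e+01] [-8.8 -0.3 18.1] 13.77
-5.0 [-6.02 -0.   40.98] [-9.2 -1.  18.1] 14.02
-4.0 [-5.120e+00  2.000e-02  4.097e+01] [-8.6 -0.9 18.3] 14.27
-3.0 [-4.140e+00  2.000e-02  4.099e+01] [-8.7 -0.6 19.2] 14.52
-2.0 [-3.450e+00  2.000e-02  4.099e+01] [-9.8  0.9 20.3] 14.77
-1.0 [-3.37  0.08 40.96] [-14.1  -0.4  22.9] 15.02
0.0 [-3.32  0.15 40.91] [-16.9  -3.1  26.5] 15.27
1.0 [-3.21  0.16 40.92] [-20.9  -5.2  29.9] 15.52
stop
```

View pics/w3.png

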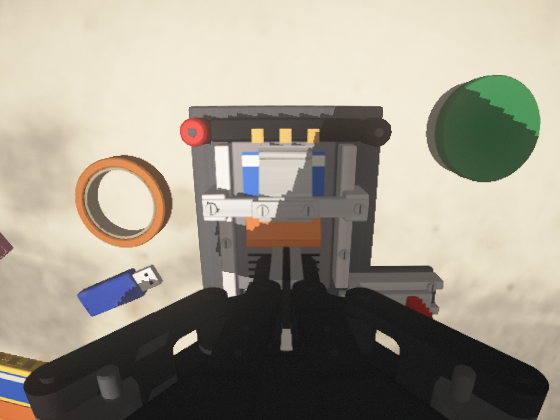

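Run:
```python
from h import *
f0=np.load("f0.npy")
r.move_l(cw(-.002,0,.040),.03); print(fc(f0),r.read_clock())
for z in (.043,.047,.053): r.move_l(cw(-.002,0,z),.03); print(np.round(cl(r.read_tcp_pos())*1e3,2),np.round(fc(f0),1))
r.move_l(cw(-.01,0,.12),.15)
r.goto(cw(-.06,-.108,.20),C); r.pause(.2)
p,Rt=r.read_tcp_pos(),r.read_ee_rot(); im,d=r.capture("wrist"); np.savez("w4.npz",p=p,R=Rt,d=d,im=im)
cv2.imwrite("pics/w4.png",cv2.resize(im[100:340,100:400],None,fx=2.5,fy=2.5,interpolation=cv2.INTER_CUBIC)); print(r.read_clock())
```

```text
[-9.17869938 -1.17361706 19.90987439] 15.8167
[-3.39  0.2  42.96] [-5.4 -1.5  5.1]
[-1.73 -0.07 47.2 ] [-1.2 -0.6  1.3]
[-1.7  -0.1  53.28] [ 0.   0.6 -0.7]
18.175
```

View pics/w4.png

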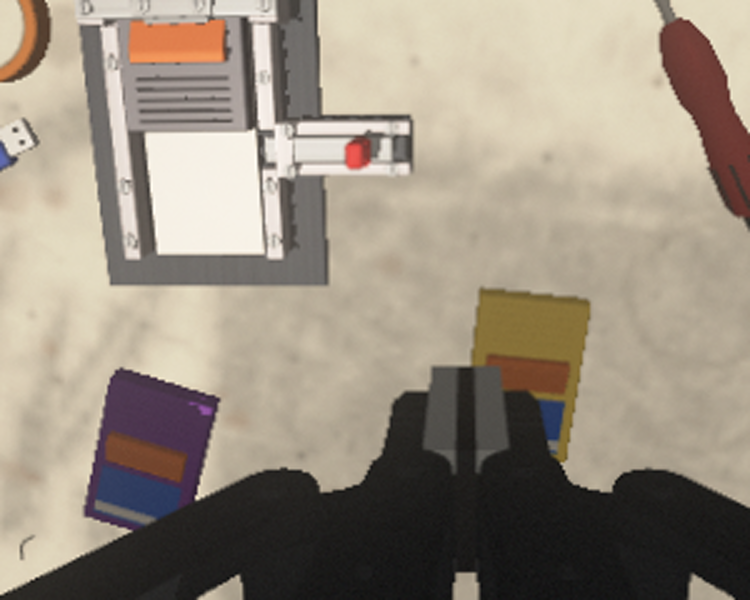

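Run:
```python
from h import *
w=np.load("w4.npz"); m,T=wmodel(w["p"],w["R"])
W=lambda c,z:[np.round(cl(p)*1e3,1) for p in to_world(m,T,np.array(c,float)/2.5+[100,100]-.3,z=np.full(len(c),z))]
print("rear",W([(138,131),(247,129)],.0245),"step",W([(130,62),(222,62)],.0245)); print("tab",W([(370,143),(370,162),(370,152)],.0435))
print("finger tip edges at own height",W([(432,367),(500,367)],float(w["p"][2])-.019))
f0=np.load("f0.npy"); y=-.105; x=-.027
r.goto(cw(x,y,.09),C); r.move_l(cw(x,y,.049),.1); r.pause(.1); print(np.round(fc(f0),1),r.read_clock())
while y<-.040:
    y+=.003; r.move_l(cw(x,y,.049),.05); f=fc(f0); print(round(y*1e3,1),np.round(cl(r.read_tcp_pos())*1e3,1),np.round(f,1))
    if f[1]<-9: print("stop"); break
print(r.read_clock()); im,d=r.capture("wrist"); cv2.imwrite("pics/w5.png",im)
```

```text
rear [array([-19.9,  20. ,  24.5]), array([-19.5, -22.8,  24.5])] step [array([ 6.1, 20.5, 24.5]), array([  5.6, -15. ,  24.5])]
tab [array([-22.9, -72.4,  43.5]), array([-29.7, -72.2,  43.5]), array([-26.1, -72.3,  43.5])]
finger tip edges at own height [array([ -52.4, -100.4,  179.6]), array([ -52.3, -113.8,  179.6])]
[ 0.3  0.2 -0.3] 19.3667
-102.0 [ -26.9 -101.9   49.4] [ 0.  -0.  -0.9]
-99.0 [-27.  -98.7  49. ] [ 0.2 -0.7 -0.5]
-96.0 [-27.1 -95.8  48.9] [ 0.4 -1.  -0.7]
-93.0 [-27.  -92.8  49. ] [-0.   0.1 -0.5]
-90.0 [-27.  -89.8  49. ] [-0.6 -0.7 -0.9]
-87.0 [-27.1 -86.8  49. ] [-0.  -1.1 -1.3]
-84.0 [-27.1 -83.8  49. ] [-0.4 -1.1 -1.8]
-81.0 [-26.9 -80.8  49. ] [-0.1 -1.  -1.2]
-78.0 [-27.  -77.8  49. ] [-0.4 -1.8 -1.3]
-75.0 [-27.  -74.8  49. ] [-0.5 -0.3 -0.8]
-72.0 [-27.  -71.8  49. ] [-0.4 -1.3 -1.2]
-69.0 [-27.  -68.8  49. ] [-0.2 -0.2 -1. ]
-66.0 [-27.  -65.8  49. ] [ 0.3 -0.7 -1.9]
-63.0 [-27.  -62.8  49. ] [-0.8  0.2 -0.8]
-60.0 [-27.  -59.8  49. ] [ 0.  -0.8 -1.2]
-57.0 [-27.  -56.7  49. ] [ 0.9 -0.3 -0.5]
-54.0 [-26.8 -55.1  49.2] [-2.6 -8.5 -2.3]
-51.0 [-26.5 -54.4  49.5] [ -4.7 -21.2  -4.9]
stop
23.8667
```

View pics/w5.png

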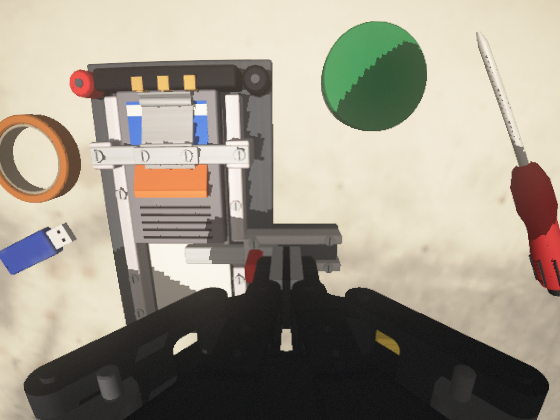

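Run:
```python
from h import *
f0=np.load("f0.npy")
r.move_l(cw(-.027,-.075,.049),.1); r.move_l(cw(-.05,-.10,.14),.15); r.goto(cw(-.08,-.06,.20),C); r.pause(.2)
p,Rt=r.read_tcp_pos(),r.read_ee_rot(); im,d=r.capture("wrist"); np.savez("w6.npz",p=p,R=Rt,d=d,im=im)
cv2.imwrite("pics/w6.png",cv2.resize(im[20:260,130:430],None,fx=2.5,fy=2.5,interpolation=cv2.INTER_CUBIC)); print(r.read_clock())
print([(x["conf"],np.round(cl(x["point"])*1e3,1)) for x in r.tip_of("wrist","bolt_tab")])
```

```text
25.7667
[(0.82, array([-26.8, -45.6,  42.4])), (0.48, array([54.9,  3.6, 20.5]))]
```

View pics/w6.png

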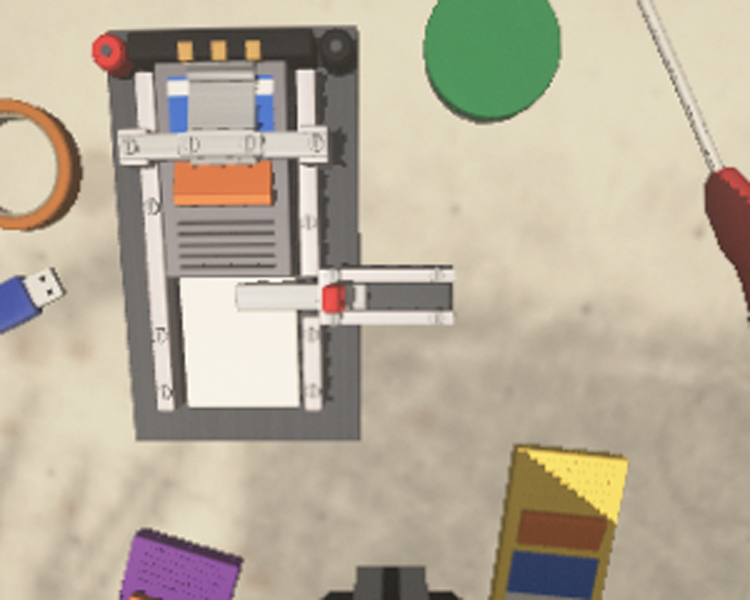

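Run:
```python
from h import *
w=np.load("w6.npz"); m,T=wmodel(w["p"],w["R"])
W=lambda c,z:[np.round(cl(p)*1e3,1) for p in to_world(m,T,np.array(c,float)/2.5+[130,20]-.3,z=np.full(len(c),z))]
print("rear",W([(166,276),(298,274)],.0245),"tab outer/inner",W([(345,297),(323,297)],.0435),"bolt tip",W([(236,297)],.023), "strap edge",W([(319,270)],.025))
print("rail right inner/outer",W([(303,297),(320,340)],.021))
```

```text
rear [array([-19.6,  24.6,  24.5]), array([-19.2, -25.5,  24.5])] tab outer/inner [array([-26.8, -44.1,  43.5]), array([-26.8, -36.3,  43.5])] bolt tip [array([-27.7,  -1.4,  23. ])] strap edge [array([-17.8, -33.4,  25. ])]
rail right inner/outer [array([-27.9, -26.7,  21. ]), array([-44.3, -32.9,  21. ])]
```

Run:
```python
from h import *
print(r.read_clock(), fc(np.load("f0.npy"))); r.finish_job()
```

```text
25.8167 [-0.85962312 -0.76510931 -1.6114898 ]
the job is handed in; nothing more can be done
```

The pack is loaded in the cradle and locked in by the bolt. I handed the job in at 25.8 s on the robot's clock, of the 48 s allowed; the interface reports no verdict.

**What I did:**
- With the fingers shut, I pressed the pack about 5.7 mm down from behind the orange step.
- I slid it under the bar and the leaf spring until it stopped against the contact block. The highest readings were about 21 N forward and 30 N down, against the 80 N limit.
- I lifted the finger straight off, then pushed the red tab across until it met a hard stop at about 21 N.

**Last checks:**
- **Pack:** its rear edge is at cradle x of about -19.5 mm, which puts its origin at about 18.5 mm (18 mm is nominal home). The pictures show it under the bar and the leaf spring, and it did not move back when I let go or when the bolt went across.
- **Bolt:** it lies across behind the pack, and the tab moved about 28 mm, from y = -72.3 to -44.1 mm. With the 0 to 3 mm starting offset, that fits fully across at 30 mm.
- **Arm:** it is clear of everything, with the force reading near zero.
- **Loose things:** the arm never came near the kapton, usb, tin or driver, and they looked undisturbed in the pictures. I did not measure their positions again.

**Disagreement:** the network put the tab's outer edge at y = -45.6 mm, against my -44.1 mm. That is within its error, and either value is past the 25 mm of travel needed.

I did not read the bed, leaf and bolt joint values directly; they are inferred from the pictures and forces.

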